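# Chill only the plate under the cake

## Task

The cake has been moved to the other chilled display plate. Without pinching it, gently push the toggle lever of the plate under the cake over so it snaps to ON (towards its green mark), and likewise push the empty plate's lever over so it snaps to OFF (towards its red mark). Pick nothing up, and leave the cake, jar, ramekin and tart where they stand.

Things in the scene. Friction and masses are not known exactly. Their poses are not given: they have to be found in the camera images.
- plate_one: The empty chilled display plate, left or right on the table; lever starts at ON. Fixed and level, yaw within 0.3 rad. Origin on the table under the middle of its white lever pod, 70 x 140 x 36 mm (x, y, z); x points to the round plate (radius 92 mm, 42 mm high, centre at x = 170 mm), y to the green ON mark. Marks on the pod's top: green at y = +56 mm, red (OFF) at y = -56 mm.
- plate_two: The same kind of plate, carrying the cake, on the other side; lever starts at OFF. Fixed and level, yaw within 0.3 rad. Origin on the table under the middle of its white lever pod, 70 x 140 x 36 mm (x, y, z); x points to the round plate (radius 92 mm, 42 mm high, centre at x = 170 mm), y to the green ON mark. Marks on the pod's top: green at y = +56 mm, red (OFF) at y = -56 mm.
- lever_one (a joint): Lever angle of plate_one: +0.5 rad at the ON stop (leans to the unit's +y, green mark), 0 upright, -0.5 at the OFF stop (-y, red mark). Level axis along the unit's x, 30 mm above the table, mid-pod. A spring presses it to the side it leans to (about 3 N at the knob at a stop, nothing at upright); 0.1 rad past upright it snaps over by itself.
- lever_two (a joint): Lever angle of plate_two: +0.5 rad at the ON stop (leans to the unit's +y, green mark), 0 upright, -0.5 at the OFF stop (-y, red mark). Level axis along the unit's x, 30 mm above the table, mid-pod. A spring presses it to the side it leans to (about 3 N at the knob at a stop, nothing at upright); 0.1 rad past upright it snaps over by itself.
- lever_one_knob (a point): Centre of the black ball knob (radius 12 mm) on the steel stem (radius 5 mm) of the empty plate's lever, 65 mm from its axis: 87 mm above the table at a stop, 95 mm upright, 31 mm to either side of the pod's middle at the stops.
- lever_two_knob (a point): Centre of the ball knob of the lever on the cake's plate; same sizes.
- plate_two_top (a point): Centre of the dark slate top (42 mm above the table) of the plate under the cake.
- cake: Loose cream cake with a red band and red rosettes, 110 mm across and about 80 mm tall with its rosettes, on a gold board 140 mm across; origin at the centre of the board's underside, z up.
- jar: Loose amber jar with brass lid, 56 mm across, 75 mm tall; stands nearer the robot, between the pods. Origin at the centre of its underside, z up.
- ramekin: Loose blue ceramic bowl (ramekin), 72 mm across, 40 mm tall; stands on the far left (+y) side, nearer the robot. Origin at the centre of its underside, z up.
- tart: Loose round tart with a red berry, 64 mm across, about 34 mm tall; stands on the far right (-y) side, nearer the robot. Origin at the centre of its underside, z up.
There are look-alikes about, which are no part of the job. There is more than one size of the ramekin; the one meant has the size given above.

How it is judged:
By the outcome, as a careful person would: the job done as asked, in the order asked, and still so for the second after the job is handed in, with the robot touching nothing.
It also fails if it takes over 42 s, if anything falls off the work surface, if the arm or the gripper's body presses on something with over 40 N, if the wrist force passes 120 N, or if a joint passes its speed limit or range.

## Robot

A 6-joint arm with a two-finger parallel gripper is mounted at the origin on the work surface. World frame = base frame: x ahead of the robot, y to its left, z up, the work surface at z = 0. Lengths are in m, angles in rad, forces in N, time in s.
With the tool pointing down it reaches from about 0.275 to 0.75 m from the base axis. Payload 10.2 kg.
Tool frame: the origin (TCP) lies midway between the tips of the shut fingers; the grasp point (between the pads) lies 19 mm behind it; z points along the fingers, y is the direction in which the jaws open and shut (so a half turn about z gives the same grasp; the last joint's range is limited). The gripper opens to 88 mm and grips with 3 to 60 N. Pads are 18 mm wide; open, the fingers measure 123 mm over their backs; the gripper's body (75 mm by 187 mm) begins 45 mm behind the grasp point.
Start: joints at [-1.504, 0.313, 1.498, -0, 1.331, -0.223], TCP at [0.15, -0.503, 0.239] pointing down, gripper open.
Joint ranges: [-2.94, 2.94], [-0.97, 2.17], [0.19, 2.56], [-1.23, 4.37], [0.02, 3.11], [-2.88, 2.88]. Speed limits (rad/s): [2.39, 2.39, 3.01, 3.14, 3.14, 3.14].

## Interface

Orientations are given as a 3x3 rotation matrix whose columns are the frame's x, y, z axes.
In Python, from workcell import * gives the robot as it stands.
- The arm moves only by the shell command python3 -m inch 'ROWS' [FORCE]. ROWS is JSON, a list of rows, each a list of 7 numbers: the turn, a rotation vector about the tool's x, y, z in units of 8 degrees (1.0 is 8 degrees), then the shift along the tool's x, y, z in units of 40 mm (1.0 is 40 mm), then the opening, from 0 (shut) to 1 (fully open). In form: [[rx, ry, rz, tx, ty, tz, claw], ...]. A call has 1 to 8 rows; each row shifts and turns the commanded pose from where the row before left it, along the tool's axes as they then stand; what a row does not reach is not made up. A row lasts 1/8 s, in which the tool goes at most 62.5 mm and 10.7 degrees, less where a joint would pass 70% of its speed; a pose out of reach is approached as far as the arm can. A call is refused whole if a number of a shift passes 1 or a number of a turn 1, either way. A call with a gripper value outside its range is refused whole. The fingers move at their own pace and stop on an object; FORCE is the grip in N (left out, the last holds). Time passes only in rows, so rows that do not move let the fingers close. It gives the time, the measured TCP pose, the force and the opening at its end, in the units of the state.
- read_state(): the state, without advancing time (a new reading comes with each control period).
- grab_frame(name): name is "side" or "top"; returns a dict with "img" (384x512x3 uint8, red, green, blue), "fx", "fy", "cx", "cy" (pixels), "rvec" (rotation vector, rad) and "tvec" (3), from world to camera coordinates, as OpenCV has them. Camera axes: x right, y down, z forward; pixel columns grow to the right and rows downward; lengths in m; the calibration is good to about 2 mm. A picture is of the moment at which its call begins. There is no depth.
- sign_off(): hands the job in, once; it reports no verdict.
The state is a dict: "clock": time; "joint_pos": joint angles; "joint_vel": joint speeds; "joint_torque": joint torques, N m; "eef_pos": TCP position; "tcp_rot": TCP orientation; "contact_force": force on the tool from outside, world axes, zero at the start; "torque": the same for the moment, N m; "opening": opening from 0.0 (shut) to 1.0 (fully open).
Only numpy, scipy, OpenCV 4.12 (cv2) and the standard library are available. Lean on these libraries where they do the work, as an engineer would, in place of code of your own. Each camera call takes 0.05 s, during which the arm holds its last target. There are 200 camera calls.

## Working session

There is one attempt and no reset: what is moved stays moved. The work goes in short steps, Python scripts to look and compute and a shell command to move; the robot and the scene stay as the last step left them, time stands still between calls to the robot, and variables do not carry over. Pictures are saved under pics/ and viewed, about 8 in all and at most 12, crops included, and the job is handed in when it is done.

```bash
mkdir -p pics
python3 - <<'E'
from workcell import *
import cv2
s=read_state();print(s['clock'],s['eef_pos'],s['tcp_rot'],s['opening'])
for n in('top','side'):
    f=grab_frame(n);cv2.imwrite(f'pics/{n}0.png',f['img'][:,:,::-1]);print(n,f['fx'],f['fy'],f['cx'],f['cy'],f['rvec'],f['tvec'])
E
```

```text
0.0 [ 0.14999437 -0.50285368  0.23815939] [[ 9.58302281e-01  2.85756419e-01 -8.08773543e-05]
 [ 2.85756273e-01 -9.58301418e-01  1.32122271e-03]
 [ 3.00042985e-04 -1.28924194e-03 -9.99999124e-01]] 1.0002689162850045
top 352.05016136936126 352.05016136936126 253.30283750587137 187.86934913206997 [ 2.18016973 -2.18783292  0.06685624] [0.00560796 0.46263913 1.29555755]
side 348.0540122819977 348.0540122819977 252.6886516001518 195.77062916533598 [ 0.86428298 -2.59417109  1.04324063] [0.3784818  0.25789176 1.04534154]
```

View pics/top0.png

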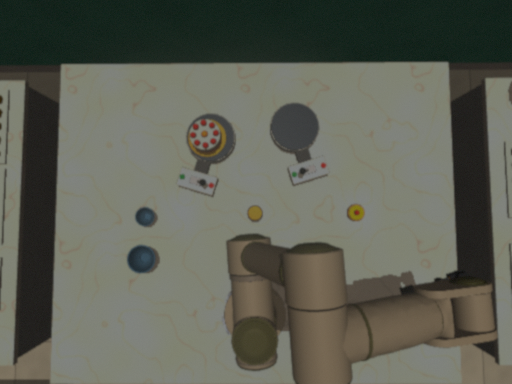

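View pics/side0.png

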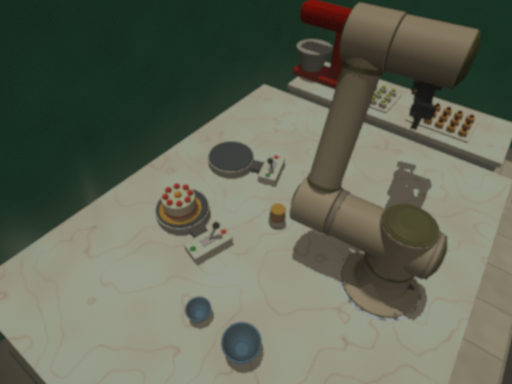

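The top view shows the cake plate on the left: pod at about (198,181), green (182,177), red (211,185). The empty plate is on the right: pod at about (308,170), green (294,174), red (323,165). The jar is at (255,213). Next I'll measure the marks and view an enlarged crop.

```bash
cat > h.py <<'E'
from workcell import *
import cv2, numpy as np
def ray(f,u,v,z):
    R=cv2.Rodrigues(np.array(f['rvec']))[0];t=np.array(f['tvec']).ravel();c=-R.T@t
    d=R.T@np.array([(u-f['cx'])/f['fx'],(v-f['cy'])/f['fy'],1]);return c+d*(z-c[2])/d[2]
def px(f,p):
    R=cv2.Rodrigues(np.array(f['rvec']))[0];q=R@np.array(p)+np.array(f['tvec']).ravel()
    return np.array([f['fx']*q[0]/q[2]+f['cx'],f['fy']*q[1]/q[2]+f['cy']])
def marks(f,box):
    x0,y0,x1,y1=box;im=f['img'][y0:y1,x0:x1].astype(float);r,g,b=im[...,0],im[...,1],im[...,2]
    o=[]
    for w in(np.clip(g-np.maximum(r,b)-20,0,None),np.clip(r-np.maximum(g,b)-40,0,None)):
        yy,xx=np.mgrid[y0:y1,x0:x1];o.append((np.array([(xx*w).sum(),(yy*w).sum()])/w.sum(),(w>0).sum()))
    return o
E
python3 - <<'E'
from h import *
ft=grab_frame('top');fs=grab_frame('side')
B={'two':((174,165,222,199),(183,218,236,266)),'one':((284,152,332,188),(256,150,290,190))}
for n,(bt,bs) in B.items():
    for f,b,c in((ft,bt,'top'),(fs,bs,'side')):
        (g,ng),(r,nr)=marks(f,b);G=ray(f,*g,.036);R=ray(f,*r,.036);m=(G+R)/2;d=G-R
        print(n,c,g.round(1),ng,r.round(1),nr,'G',G.round(4),'R',R.round(4),'mid',m.round(4),'len',np.linalg.norm(d).round(4),'yaw',np.arctan2(-d[0],d[1]).round(3))
a=[cv2.resize(f['img'][b[1]:b[3],b[0]:b[2]],(390,290),interpolation=cv2.INTER_CUBIC) for f,b in((ft,B['two'][0]),(ft,B['one'][0]),(fs,B['two'][1]),(fs,B['one'][1]))]
cv2.imwrite('pics/crop1.png',np.vstack([np.hstack(a[:2]),np.hstack(a[2:])])[:,:,::-1])
E
```

```text
two top [181.7 176.3] 17 [210.7 185. ] 18 G [0.5051 0.2673 0.036 ] R [0.4725 0.1601 0.036 ] mid [0.4888 0.2137 0.036 ] len 0.112 yaw -0.295
two side [192.4 248.2] 24 [223.  231.3] 19 G [0.5071 0.2644 0.036 ] R [0.474  0.1569 0.036 ] mid [0.4906 0.2106 0.036 ] len 0.1124 yaw -0.299
one top [293.8 174. ] 19 [323. 165.] 21 G [ 0.5118 -0.1451  0.036 ] R [ 0.5448 -0.2526  0.036 ] mid [ 0.5283 -0.1989  0.036 ] len 0.1125 yaw 0.297
one side [267.2 174.6] 10 [275.7 156.5] 8 G [ 0.5135 -0.1492  0.036 ] R [ 0.5464 -0.2558  0.036 ] mid [ 0.53   -0.2025  0.036 ] len 0.1115 yaw 0.299
```

View pics/crop1.png

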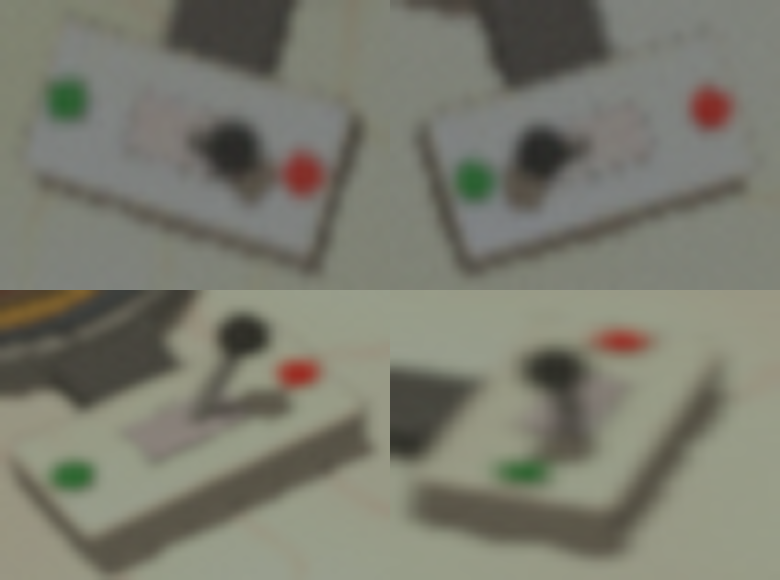

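The marks are 112 mm apart in both views, as they should be, so the poses are: unit two mid (0.490, 0.212), yaw -0.297; unit one mid (0.529, -0.2005), yaw +0.297. The knobs lean to red (two) and green (one), as given. I'll push plate two first, with the fingers shut: turn to its yaw, then travel high.

```bash
cat > go.py <<'E'
import sys
from h import *
M={'two':((.490,.212),-.297),'one':((.529,-.2005),.297)}
s=read_state();p=np.array(s['eef_pos']);T=np.array(s['tcp_rot'])
print('t',s['clock'],'tcp',p.round(4),'F',np.round(s['contact_force'],1),'open',round(s['opening'],2))
for n,(m,a) in M.items():
    x=np.array([np.cos(a),np.sin(a)]);y=np.array([-x[1],x[0]]);e=p[:2]-m
    print(n,'in unit x,y',round(e@x,4),round(e@y,4),'rz to align',round(np.degrees(np.arctan2(*( -T[:2,1]@np.array([[x[0],y[0]],[x[1],y[1]]]))))/8*-1,2))
    for v in(-.078,.078):
        q=np.array([*(m+y*v),.066]);print('   pre y',v,'units',((T.T@(q-p))/.04).round(2))
E
python3 -m inch '[[0,0,0.84,0,0,0,0],[0,0,0.84,0,0,0,0],[0,0,0.84,0,0,0,0],[0,0,0.84,0,0,0,0],[0,0,0.84,0,0,0,0],[0,0,0,0.5,-1,0,0],[0,0,0,0.5,-1,0,0],[0,0,0,0.5,-1,0,0]]'
python3 -m inch '[[0,0,0,0.5,-1,0,0],[0,0,0,0.5,-1,0,0],[0,0,0,0.4,-1,0,0],[0,0,0,0,-1,0,0],[0,0,0,0,-1,0,0],[0,0,0,0,-1,0,0],[0,0,0,0,-1,0,0],[0,0,0,0,-1,0,0]]'
python3 go.py
```

```text
clock: 1.2
eef_pos: [0.2432, -0.4048, 0.2386]
tcp_rot: [[0.956, -0.293, 0.0], [-0.293, -0.956, 0.0], [-0.0, -0.0, -1.0]]
contact_force: [0.5, 0.3, -1.0]
opening: 0.116
clock: 2.2
eef_pos: [0.3897, -0.1149, 0.2387]
tcp_rot: [[0.956, -0.292, 0.0], [-0.292, -0.956, -0.0], [0.0, -0.0, -1.0]]
contact_force: [-0.4, -0.4, -0.7]
opening: 0.002
t 2.2 tcp [ 0.3897 -0.1149  0.2387] F [-0.4 -0.4 -0.7] open 0.0
two in unit x,y -0.0002 -0.342 rz to align 0.0
   pre y -0.078 units [ 0.01 -6.6   4.32]
   pre y 0.078 units [ 1.00e-02 -1.05e+01  4.32e+00]
one in unit x,y -0.1081 0.1226 rz to align -4.25
   pre y -0.078 units [5.05 2.64 4.32]
   pre y 0.078 units [ 2.86 -0.59  4.32]
```

```bash
python3 -m inch '[[0,0,0,0,-1,0,0],[0,0,0,0,-1,0,0],[0,0,0,0,-1,0,0],[0,0,0,0,-1,0,0],[0,0,0,0,-1,0,0],[0,0,0,0,-1,0,0],[0,0,0,0,-0.4,0,0],[0,0,0,0,0,0,0]]' >/dev/null
python3 go.py
python3 -m inch '[[0,0,0,0,0,1,0],[0,0,0,0,0,1,0],[0,0,0,0,0,1,0],[0,0,0,0,0,1,0],[0,0,0,0,0,0.3,0],[0,0,0,0,0,0,0]]' >/dev/null
python3 go.py
python3 - <<'E'
from h import *
a=[]
for n,b in(('top',(164,130,244,210)),('side',(163,188,243,268))):
    f=grab_frame(n);a.append(cv2.resize(f['img'][b[1]:b[3],b[0]:b[2]],(390,390),interpolation=cv2.INTER_CUBIC))
cv2.imwrite('pics/pre2.png',np.hstack(a)[:,:,::-1])
E
```

```text
t 3.2 tcp [0.4643 0.1287 0.2385] F [-0.7 -0.6 -0.5] open 0.01
two in unit x,y -0.0002 -0.0872 rz to align 0.01
   pre y -0.078 units [ 0.01 -0.23  4.31]
   pre y 0.078 units [ 0.01 -4.13  4.31]
one in unit x,y 0.0345 0.3337 rz to align -4.24
   pre y -0.078 units [5.03 9.02 4.31]
   pre y 0.078 units [2.86 5.78 4.31]
t 3.95 tcp [0.4646 0.1279 0.0671] F [ 1.1 -0.7 -0.7] open 0.01
two in unit x,y 0.0003 -0.0878 rz to align -0.0
   pre y -0.078 units [-0.01 -0.25  0.03]
   pre y 0.078 units [-0.01 -4.15  0.03]
one in unit x,y 0.0345 0.3329 rz to align -4.26
   pre y -0.078 units [5.04 8.99 0.03]
   pre y 0.078 units [2.85 5.76 0.03]
```

View pics/pre2.png

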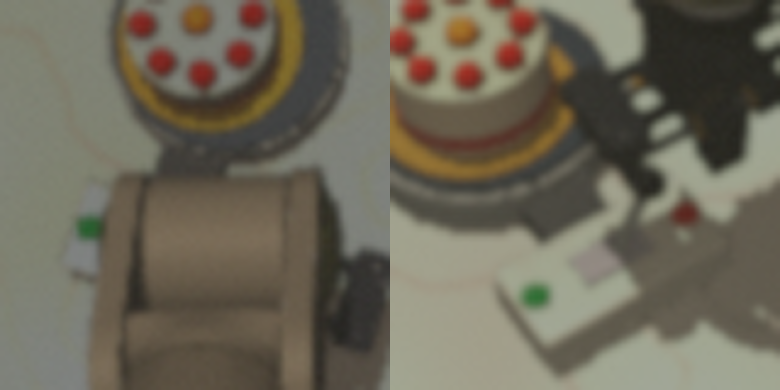

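The side view shows the shut fingertips beyond the knob on the red side and the gripper body clear of the cake. Now I push slowly.

```bash
python3 -m inch '[[0,0,0,0,-0.15,0,0],[0,0,0,0,-0.15,0,0],[0,0,0,0,-0.15,0,0],[0,0,0,0,-0.15,0,0],[0,0,0,0,-0.15,0,0],[0,0,0,0,-0.15,0,0]]' >/dev/null
python3 go.py|head -2
python3 -m inch '[[0,0,0,0,-0.15,0,0],[0,0,0,0,-0.15,0,0],[0,0,0,0,-0.15,0,0],[0,0,0,0,-0.15,0,0]]' >/dev/null
python3 go.py|head -2
python3 -m inch '[[0,0,0,0,-0.15,0,0],[0,0,0,0,-0.15,0,0],[0,0,0,0,-0.1,0,0],[0,0,0,0,0,0,0]]' >/dev/null
python3 go.py|head -2
python3 - <<'E'
from h import *
a=[]
for n,b in(('top',(164,130,244,210)),('side',(163,188,243,268))):
    f=grab_frame(n);a.append(cv2.resize(f['img'][b[1]:b[3],b[0]:b[2]],(390,390),interpolation=cv2.INTER_CUBIC))
cv2.imwrite('pics/post2.png',np.hstack(a)[:,:,::-1])
E
```

```text
t 4.8 tcp [0.4753 0.1624 0.0676] F [-2.9 -8.7  8.6] open 0.01
two in unit x,y 0.0005 -0.0517 rz to align 0.01
t 5.3 tcp [0.4819 0.1865 0.0666] F [-0.   0.   0.4] open 0.01
two in unit x,y -0.0002 -0.0267 rz to align 0.0
t 5.8 tcp [0.4866 0.2015 0.0667] F [1.  0.9 0.3] open 0.0
two in unit x,y -0.0002 -0.011 rz to align 0.01
```

View pics/post2.png

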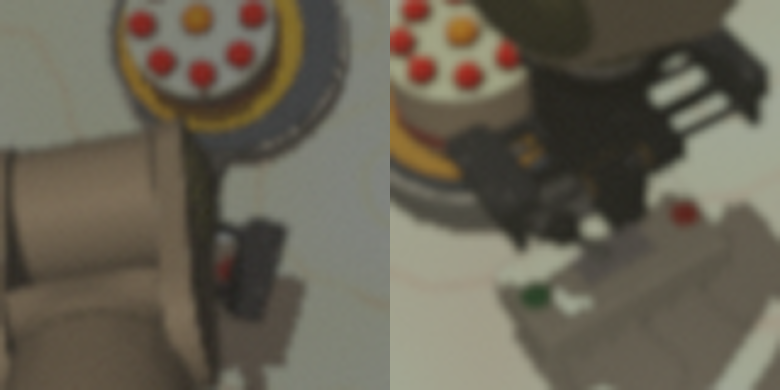

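The force rose to about 9 N and then vanished, so the lever should have snapped over. I back off, rise, turn to unit one's yaw, and check.

```bash
python3 -m inch '[[0,0,0,0,0.5,0,0],[0,0,0,0,0.5,0,0],[0,0,0,0,0,-1,0],[0,0,0,0,0,-1,0],[0,0,0,0,0,-1,0],[0,0,0,0,0,-1,0],[0,0,0,0,1,0,0],[0,0,0,0,1,0,0]]' >/dev/null
python3 -m inch '[[0,0,-0.85,0,1,0,0],[0,0,-0.85,0,1,0,0],[0,0,-0.85,0,1,0,0],[0,0,-0.85,0,1,0,0],[0,0,-0.85,0,0,0,0],[0,0,0,0,0,0,0]]' >/dev/null
python3 go.py
python3 - <<'E'
from h import *
a=[]
for n,b in(('top',(164,130,244,210)),('side',(163,188,243,268))):
    f=grab_frame(n);a.append(cv2.resize(f['img'][b[1]:b[3],b[0]:b[2]],(390,390),interpolation=cv2.INTER_CUBIC))
cv2.imwrite('pics/chk2.png',np.hstack(a)[:,:,::-1])
E
```

```text
t 7.65 tcp [ 0.4323 -0.0715  0.2267] F [-0.2  0.1  0.5] open 0.01
two in unit x,y 0.0278 -0.288 rz to align 4.24
   pre y -0.078 units [ 2.35 -4.75  4.02]
   pre y 0.078 units [ 4.52 -7.98  4.02]
one in unit x,y -0.0547 0.1516 rz to align -0.02
   pre y -0.078 units [1.38 5.74 4.02]
   pre y 0.078 units [1.37 1.84 4.02]
```

View pics/chk2.png

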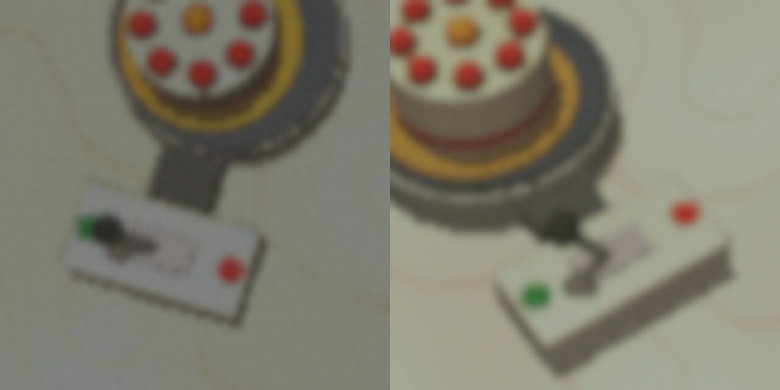

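Lever two now leans to green and the cake has not moved. On to unit one, approaching from its green side and pushing towards red.

```bash
python3 -m inch '[[0,0,0,0.7,0.8,0,0],[0,0,0,0.67,0.75,0,0],[0,0,0,0,0,1,0],[0,0,0,0,0,1,0],[0,0,0,0,0,1,0],[0,0,0,0,0,1,0],[0,0,0,0,0,0,0]]' >/dev/null
python3 go.py
python3 - <<'E'
from h import *
a=[]
for n,b in(('top',(264,120,344,200)),('side',(228,128,308,208))):
    f=grab_frame(n);a.append(cv2.resize(f['img'][b[1]:b[3],b[0]:b[2]],(390,390),interpolation=cv2.INTER_CUBIC))
cv2.imwrite('pics/pre1.png',np.hstack(a)[:,:,::-1])
E
```

```text
t 8.625 tcp [ 0.502  -0.1133  0.0649] F [ 0.7 -0.1  0.6] open 0.0
two in unit x,y 0.1067 -0.3076 rz to align 4.25
   pre y -0.078 units [ 1.   -6.25 -0.01]
   pre y 0.078 units [ 3.17 -9.48 -0.01]
one in unit x,y -0.0003 0.0913 rz to align -0.01
   pre y -0.078 units [ 0.01  4.23 -0.04]
   pre y 0.078 units [ 0.01  0.33 -0.03]
```

View pics/pre1.png

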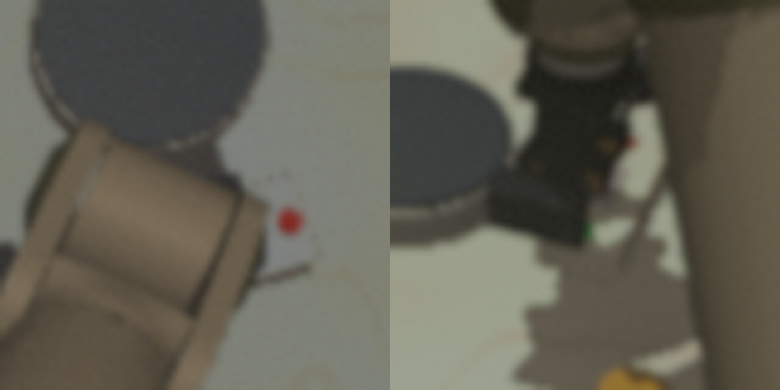

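The view is blocked by the arm, but the measured pose is 91 mm on the green side of the pod, on its centre line. I push towards red.

```bash
python3 -m inch '[[0,0,0,0,0.15,0,0],[0,0,0,0,0.15,0,0],[0,0,0,0,0.15,0,0],[0,0,0,0,0.15,0,0],[0,0,0,0,0.15,0,0],[0,0,0,0,0.15,0,0]]' >/dev/null
python3 go.py|sed -n '1p;5p'
python3 -m inch '[[0,0,0,0,0.15,0,0],[0,0,0,0,0.15,0,0],[0,0,0,0,0.15,0,0],[0,0,0,0,0.15,0,0]]' >/dev/null
python3 go.py|sed -n '1p;5p'
python3 -m inch '[[0,0,0,0,0.15,0,0],[0,0,0,0,0.15,0,0],[0,0,0,0,0.15,0,0],[0,0,0,0,0,0,0]]' >/dev/null
python3 go.py|sed -n '1p;5p'
```

```text
t 9.475 tcp [ 0.5137 -0.1476  0.0674] F [-2.5 11.  12.3] open 0.01
one in unit x,y 0.0009 0.055 rz to align -0.0
t 9.975 tcp [ 0.521  -0.1721  0.0667] F [-0.8  1.  -0.8] open 0.01
one in unit x,y 0.0006 0.0295 rz to align -0.0
t 10.475 tcp [ 0.5262 -0.1893  0.0666] F [-0.1  0.7 -0.3] open 0.01
one in unit x,y 0.0006 0.0116 rz to align -0.0
```

The force rose and released as it did before. I back off, rise, and move away towards the robot for a full check.

```bash
python3 -m inch '[[0,0,0,0,-0.5,0,0],[0,0,0,0,-0.5,0,0],[0,0,0,0,0,-1,0],[0,0,0,0,0,-1,0],[0,0,0,0,0,-1,0],[0,0,0,0,0,-1,0],[0,0,0,-1,0,-0.5,0],[0,0,0,-1,0,0,0]]' >/dev/null
python3 -m inch '[[0,0,0,-1,0,0,0],[0,0,0,-1,0,0,0],[0,0,0,0,1,0,0],[0,0,0,0,1,0,0],[0,0,0,0,1,0,0],[0,0,0,0,1,0,0],[0,0,0,0,1,0,0],[0,0,0,0,0,0,0]]' >/dev/null
python3 -m inch '[[0,0,0,0,0,0,0],[0,0,0,0,0,0,0],[0,0,0,0,0,0,0],[0,0,0,0,0,0,0]]'
python3 - <<'E'
from h import *
ft=grab_frame('top');fs=grab_frame('side')
t0=cv2.imread('pics/top0.png')[:,:,::-1]
L=lambda im:cv2.resize(im,(390,292),interpolation=cv2.INTER_CUBIC)
c=lambda f,x,y,w,h:L(f['img'][y:y+h,x:x+w])
cv2.imwrite('pics/fin.png',np.vstack([np.hstack([c(ft,130,90,220,165),c(fs,130,128,220,165)]),np.hstack([c(ft,276,145,64,48),c(fs,240,145,64,48)])])[:,:,::-1])
for n,b in(('two',(174,165,222,199)),):print(n,marks(ft,b))
for k,(x,y,w,h) in dict(jar=(240,198,30,30),ram=(125,200,40,32),tart=(340,198,32,30),cake=(180,108,58,58)).items():
    print(k,np.abs(t0[y:y+h,x:x+w].astype(int)-ft['img'][y:y+h,x:x+w]).mean().round(1),cv2.phaseCorrelate(t0[y:y+h,x:x+w].mean(2),ft['img'][y:y+h,x:x+w].mean(2)))
E
```

```text
clock: 12.98
eef_pos: [0.4199, -0.3883, 0.2469]
tcp_rot: [[0.956, 0.293, 0.0], [0.293, -0.956, -0.0], [0.0, 0.0, -1.0]]
contact_force: [-0.3, 0.1, 0.1]
opening: 0.005
two [(array([181.01449275, 176.24637681]), np.int64(12)), (array([210.74413146, 184.99530516]), np.int64(18))]
jar 17.3 ((5.464164460992434, 8.889537981883555), 0.10091091959417253)
ram 2.0 ((0.172159506407354, -0.020222835721213528), 0.9568823787794344)
tart 39.6 ((12.188164388222951, 13.917480309376208), 0.25391532367873887)
cake 1.8 ((-0.039084678388501715, 0.04396244997829157), 0.9701570542542655)
```

View pics/fin.png

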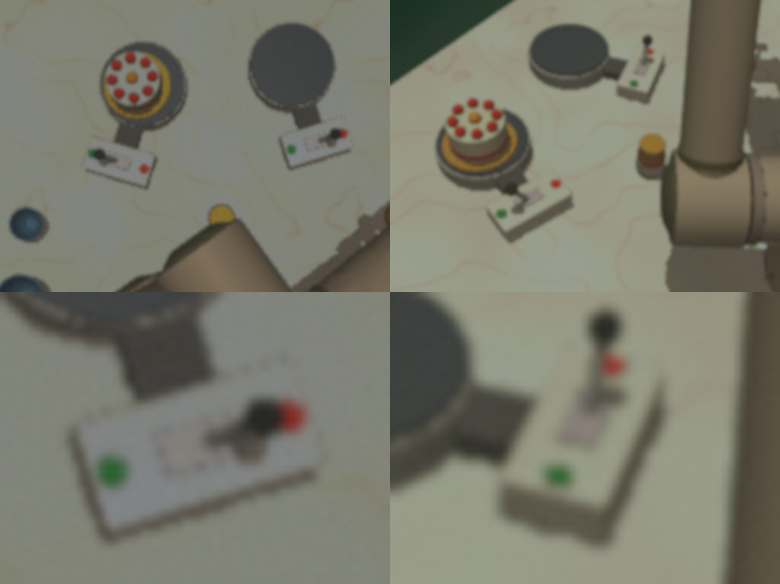

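Both levers are over: two leans to green, one to red. The cake and ramekin shifts are under 0.2 px. The jar and tart comparisons fail only because the arm covers them in the top view. The side view shows the jar standing at its old place, and the tool never went low near either of them.

```bash
python3 -c "
from workcell import *
print(sign_off())"
```

```text
the job is handed in; nothing more can be done
None
```

I pushed both levers over with the fingers shut, first the cake plate's lever to ON, then the empty plate's to OFF. Each push read up to about 17 N at the wrist, then dropped to almost nothing as the lever snapped over. I handed the job in at about 13 s, with the arm raised and touching nothing.

**Levers:** the last pictures from both cameras show the cake plate's lever leaning to its green mark and the empty plate's to its red mark.

**Loose items:** the cake and ramekin moved less than 0.2 px between the first and last top views. The same check failed for the jar and tart because the arm covered them in the last top view. The side camera shows the jar standing where it was. I did not see the tart again; the tool never came low near it.

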